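Touch off a casting with three slide gauges before welding

ROBOT

A 6-joint arm with a two-finger parallel gripper is mounted at the origin on the work surface. World frame = base frame: x ahead of the robot, y to its left, z up, the work surface at z = 0. Lengths are in m, angles in rad, forces in N, time in s.
With the tool pointing down it reaches from about 0.375 to 0.9 m from the base axis. Payload 3.1 kg.
Tool frame: the origin (TCP) lies at the very end of the fingers, on their centre line; the grasp point (between the pads) lies 19 mm behind it; z points along the fingers, y is the line along which they close (so a half turn about z gives the same grasp; the last joint's range is limited). The gripper opens to 87 mm and grips with 3 to 60 N. Pads are 19 mm wide; open, the fingers measure 117 mm over their backs; the gripper's body (75 mm by 190 mm) begins 51 mm behind the grasp point.
Start: joints at [-1.482, 0.527, 1.433, -0, 1.181, -0.178], TCP at [0.165, -0.603, 0.223] pointing down, gripper open.
Joint ranges: [-3.08, 3.08], [-0.75, 2.2], [0.22, 2.44], [-1.43, 4.57], [0, 2.65], [-2.85, 2.85]. Speed limits (rad/s): [2.79, 2.79, 3.14, 3.14, 3.14, 3.14].

INTERFACE

Orientations are given as a unit quaternion [x, y, z, w].
In Python, from rig import robot gives the robot as it stands. The module is installed in compiled form; this text tells all that it offers.
- The arm moves only by the tool servo_tool, never from a script. Its argument "rows" is one flat list of numbers, 5 for each row, row after row: the closure, from -1 (fully open) to 1 (shut), so that 0 is half open, then the shift along the tool's x, y, z in m, then the turn about the tool's z in degrees. A call has 1 to 5 rows; each row shifts and turns the commanded pose from where the row before left it, along the tool's axes as they then stand; what a row does not reach is not made up. A row lasts 1/12 s, in which the tool goes at most 41.7 mm and 7.16 degrees, less where a joint would pass 70% of its speed; a pose out of reach is approached as far as the arm can. A call with a gripper value outside its range is refused whole. The fingers move at their own pace and stop on an object; "newtons" is the grip in N (left out, the last holds). Time passes only in rows, so rows that do not move let the fingers close. It gives the time, the measured TCP pose, the force, the opening and the grip force at its end, in the units of the state.
- robot.get_obs(): the state, without advancing time (a new reading comes with each control period).
- robot.camera(name): name is "scene" or "top"; returns a dict with "pixels" (480x640x3 uint8, red, green, blue), "intrinsics" (3x3 intrinsics, pixels), "rvec" (rotation vector, rad) and "tvec" (3), from world to camera coordinates, as OpenCV has them. Camera axes: x right, y down, z forward; pixel columns grow to the right and rows downward; lengths in m; the calibration is good to about 2 mm. A picture is of the moment at which its call begins. There is no depth.
- robot.hand_in(): hands the job in; it is judged then, once.
Trained networks look in a picture, given as the dict that the camera call returned (one of the last four; its "shot" number tells which), for a name from the list of things; names that differ only in an ending like _2 or _b are one class to them, and where a whole thing is asked for, a point or a joint stands for the part that bears it (a point fixed in the world has none). Each returns a list of dicts, best first, with "score" (0 to 1); they miss things now and then, are a little off and sometimes report something else, mostly with a low value. They report only what shows in the picture. A call takes as long as a camera call. They do not tell look-alikes from the thing itself.
- robot.spot_in(picture, query): "at" ([x, y, z] in m, in world coordinates, good to about 4 mm: the middle of the surface that is visible of it).
- robot.outline_of(picture, query): "region" (480x640 bool, what is visible of it).
- robot.place_of(picture, query): "at" ([x, y, z] in m, in world coordinates, good to about 4 mm: a listed point, or the origin of a listed thing).
The state is a dict: "time": time; "q": joint angles; "joint_velocities": joint speeds; "joint_torque": joint torques, N m; "position": TCP position; "tool_rot": TCP orientation; "ft_force": force on the tool from outside, world axes, zero at the start; "moment": the same for the moment, N m; "grip_width": finger opening in m; "grip_force": force on a finger pad.
Only numpy, scipy, OpenCV 4.12 (cv2) and the standard library are available. Lean on these libraries where they do the work, as an engineer would, in place of code of your own. Each camera call takes 0.05 s, during which the arm holds its last target. There are 200 camera calls.

TASK

Before the bearing casting is welded, touch it off at three points: slide the two gauges on its long side up until each sprung nose bears on the casting, then do the same with the gauge at its end. Leave every nose clearly pushed in, by about half its 10 mm spring travel and never bottomed, without shifting the casting or disturbing the other things on the table.

Things in the scene. Friction and masses are not known exactly. Their poses are not given: they have to be found in the camera images.
- casting: Heavy iron-grey bearing casting (about 4.5 kg), a block 80 (x) x 160 (y) x 52 mm high with a round boss and a rib on top (76 mm high in all). Origin: centre of its underside; z up; its long side facing -x (x = -40 mm, towards the robot) is touched by the left and right gauges, its end facing +y (y = +80 mm) by the end gauge. It only rests on the plate and can be pushed out of place.
- gauge_left: Slide gauge at the casting's robot-side long face, left (+y) of two: carriage 50 x 36 x 30 mm on a low rail, with a square grip post 22 x 22 mm, 44 to 90 mm above the origin. Origin: on the post's axis at the rail's underside (plate top), moving with the carriage; x = the way the feeler points and the carriage slides to the casting, z up. Nose axis 30 mm above the origin. See gauge_right, gauge_end.
- gauge_right: As gauge_left, but the right (-y) one at the same long face. Feeler, all three: a 12 mm ball nose, whose end is 60 to 80 mm ahead of the origin when free; each has been screwed in or out by an unknown amount which the pose does not show. The nose sinks back up to 10 mm against a spring of 0.8 N/mm (no preload), then is solid.
- gauge_end: As gauge_left, but at the casting's +y end, pointing about -y. Slides, all three: about 9 N of rail friction (the push needed before the nose touches; it then rises with the spring), 80 mm of travel from the rear stop, starting in the rear 15 mm; the carriage stays where it is left, also against its spring.
- fixture: Grey fixture plate 275 x 400 x 12 mm, bolted down, carrying the casting and the three gauge rails; origin: on its underside below the casting's nominal place. Its top is 12 mm above the work surface.
- parts_box: Clear plastic compartment box 140 x 220 x 45 mm, loose; a bystander. Origin: centre of its underside.
- spray_can: Spray can, 60 mm across, 170 mm tall, standing; a bystander. Origin: centre of its underside.
- wrench: Steel wrench 200 mm long lying on the table; a bystander. Origin near its middle.
- chip_hammer: Hammer 260 mm long lying on the table; a bystander. Origin near its middle.
Not all that is in view belongs to the job. Leave any yellow look-alike of the casting alone.

How it is judged:
By the outcome, as a careful person would: the job done as asked, in the order asked, and still so for the second after the job is handed in, with the robot touching nothing.
It also fails if it takes over 72 s, if anything falls off the work surface, if the arm or the gripper's body presses on something with over 40 N, if the wrist force passes 120 N, or if a joint passes its speed limit or range.

## Working session

There is one attempt and no reset: what is moved stays moved. The work goes in short steps, Python scripts to look and compute and a tool call to move; the robot and the scene stay as the last step left them, time stands still between calls to the robot, and variables do not carry over. Pictures are saved under pics/ and viewed, at most 10 in all, crops included, and the job is handed in when it is done.

Besides the shell and the picture viewer there is one more tool, called as a command line: name --argument value ..., lists and objects as JSON in quotes. servo_tool: Moves the arm, as the interface text tells. Its arguments: {"type":"object","properties":{"rows":{"type":"array","items":{"type":"number"}},"newtons":{"type":"number"}},"required":["rows"]}

```bash
mkdir -p pics; cat > h.py <<'E'
from rig import robot
import numpy as np, cv2
def shot(cam,name=None):
    p=robot.camera(cam)
    if name: cv2.imwrite(f'pics/{name}.png',p['pixels'][:,:,::-1])
    return p
def proj(p,X):
    return cv2.projectPoints(np.array(X,float).reshape(-1,1,3),np.array(p['rvec'],float),np.array(p['tvec'],float),np.array(p['intrinsics'],float),None)[0].reshape(-1,2)
def unproj(p,uv,z):
    R=cv2.Rodrigues(np.array(p['rvec'],float))[0];t=np.array(p['tvec'],float)
    c=-R.T@t; d=np.linalg.solve(np.array(p['intrinsics'],float),np.c_[np.array(uv,float).reshape(-1,2),np.ones(np.array(uv).size//2)].T)
    d=(R.T@d).T
    return c+d*((z-c[2])/d[:,2])[:,None]
E
python3 - <<'E'
from h import *
np.set_printoptions(precision=4,suppress=True)
for c in ['scene','top']:
    p=shot(c,c+'0')
    print(c,-cv2.Rodrigues(np.array(p['rvec'],float))[0].T@np.array(p['tvec'],float))
    for q in ['casting','gauge_left','gauge_end','fixture','spray_can','parts_box']:
        for r in robot.place_of(p,q)[:4]: print(q,np.array(r['at']),round(r['score'],2))
o=robot.get_obs();print(o)
E
```

```text
scene [ 1.1362 -0.781   0.7345]
casting [ 0.6486 -0.1092  0.0162] 0.95
casting [ 0.2564 -0.2632  0.0027] 0.85
casting [0.7324 0.2896 0.0005] 0.82
casting [ 0.7046 -0.496   0.0064] 0.57
gauge_left [ 0.4858 -0.073   0.0105] 0.59
gauge_end [0.639  0.0787 0.0129] 0.56
fixture [ 0.6508 -0.1056 -0.0005] 0.95
spray_can [ 0.6955 -0.3233 -0.0028] 0.8
parts_box [ 0.4794 -0.4574 -0.0017] 0.72
top [0.3349 0.0047 1.7274]
casting [ 0.2566 -0.2577 -0.0037] 0.77
casting [ 0.6446 -0.1074  0.0114] 0.7
casting [ 0.6969 -0.4967  0.0017] 0.7
casting [ 0.732   0.2958 -0.0019] 0.59
gauge_left [ 0.49   -0.0681  0.0101] 0.81
gauge_end [0.6378 0.0804 0.0112] 0.66
fixture [ 0.646  -0.1074  0.002 ] 0.61
spray_can [ 0.6971 -0.3243 -0.0007] 0.68
parts_box [ 0.4803 -0.4591  0.0017] 0.66
{'time': 0.7, 'q': array([-1.4815,  0.5274,  1.4327, -0.    ,  1.1814, -0.1785]), 'joint_velocities': array([ 0.0006,  0.0001,  0.0007,  0.0008, -0.0014, -0.0011]), 'joint_torque': array([ -0.001 , -43.9864, -17.6948,   0.0635,   0.0503,  -0.    ]), 'position': array([ 0.1654, -0.6027,  0.2226]), 'tool_rot': array([ 0.991 ,  0.1335, -0.    ,  0.    ]), 'ft_force': array([ 0.8913, -0.2115,  0.3259]), 'moment': array([ 0.0308, -0.0005,  0.0358]), 'grip_force': 0.0, 'grip_width': 0.08685259794087115}
```

View pics/scene0.png

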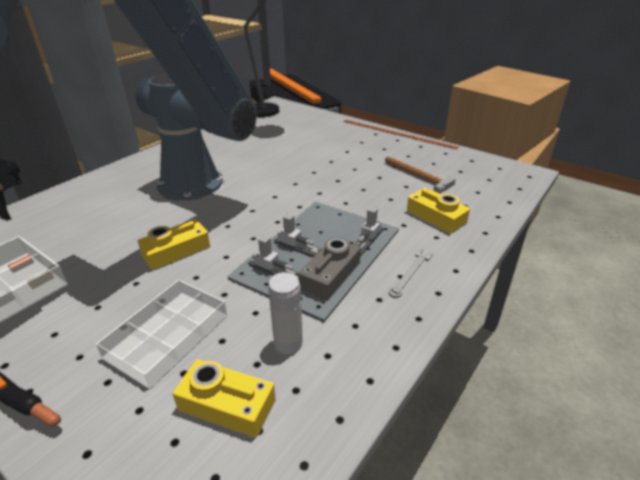

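View pics/top0.png

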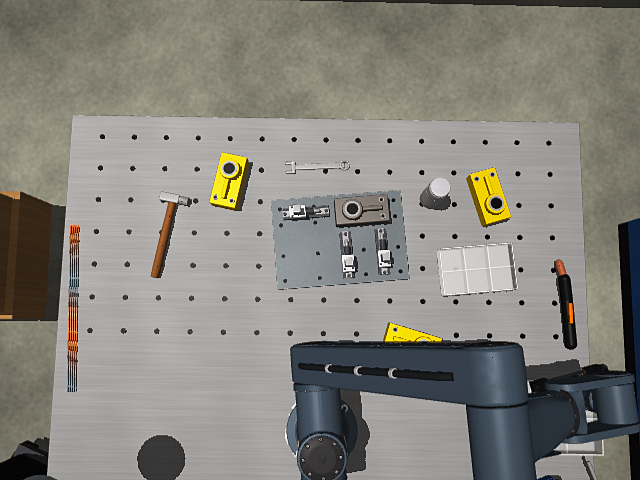

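The plate with the casting is near top-image pixel (340,240). The casting is at (361,210), the left and right gauges at (348,255) and (384,252), and the end gauge at (300,212). Three yellow look-alikes surround the plate. I'll zoom in on both views to get poses.

```bash
python3 - <<'E'
from h import *
np.set_printoptions(precision=4,suppress=True)
a=shot('top');b=shot('scene')
A=a['pixels'][180:300,260:420,::-1]; B=b['pixels'][190:320,225:405,::-1]
cv2.imwrite('pics/topc.png',cv2.resize(A,(800,600),interpolation=cv2.INTER_CUBIC))
cv2.imwrite('pics/scenec.png',cv2.resize(B,None,fx=4.4,fy=4.4,interpolation=cv2.INTER_CUBIC))
for n,p in [('top',a),('scene',b)]:
    for q in ['gauge_left','gauge_right','gauge_end']:
        for r in robot.place_of(p,q)[:4]: print(n,q,np.array(r['at']),round(r['score'],2))
    r=robot.outline_of(p,'fixture')[0]['region']
    rc=robot.outline_of(p,'casting')
    m=r.copy()
    if n=='top':
        cs=cv2.findContours(m.astype(np.uint8),0,2)[0]; c=max(cs,key=cv2.contourArea)
        print(unproj(a,cv2.boxPoints(cv2.minAreaRect(c)),0.012))
E
```

```text
top gauge_left [ 0.4905 -0.0692  0.0113] 0.51
top gauge_right [ 0.5039 -0.1796  0.015 ] 0.85
top gauge_end [0.6413 0.0795 0.0099] 0.72
[[ 0.6843  0.1686  0.012 ]
 [ 0.7238 -0.2354  0.012 ]
 [ 0.4486 -0.2565  0.012 ]
 [ 0.4108  0.1397  0.012 ]]
scene gauge_left [ 0.4873 -0.0686  0.0103] 0.75
scene gauge_end [0.6409 0.0834 0.0137] 0.61
```

View pics/topc.png

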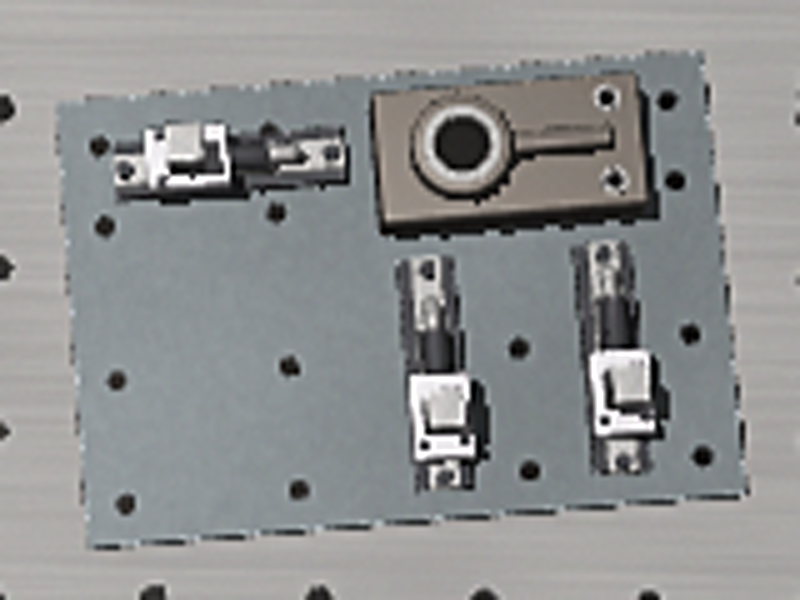

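View pics/scenec.png

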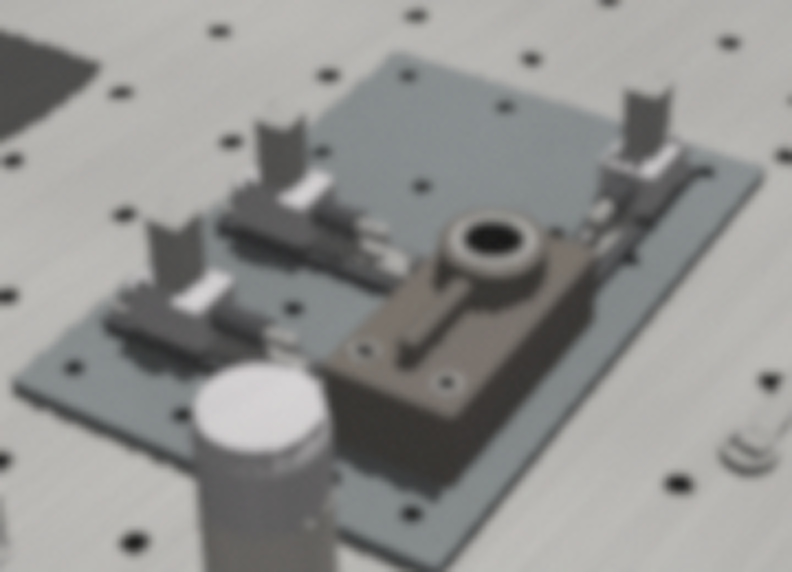

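```bash
python3 - <<'E'
from h import *
np.set_printoptions(precision=4,suppress=True)
a=shot('top')
f=lambda uv,z: unproj(a,np.array(uv)/5+[260,180]-0.4,z)
for n,l in dict(left=[(447,478),(427,268)],right=[(625,462),(605,255)],end=[(127,170),(332,152)]).items():
    P=f(l,0.022);d=P[1]-P[0];print(n,P[:,:2],np.degrees(np.arctan2(d[1],d[0])))
print(f([(446,407),(631,381),(184,143)],0.102))
C=f([(372,93),(638,72),(650,203),(386,220)],0.064);print(C)
# plate corners
print(f([(58,104),(704,52),(747,494),(90,547)],0.012))
E
```

```text
left [[ 0.4558 -0.0756]
 [ 0.5831 -0.0624]] 5.9329390273619635
right [[ 0.467  -0.1825]
 [ 0.5926 -0.1703]] 5.563026169478901
end [[ 0.6406  0.1208]
 [ 0.6536 -0.0038]] -84.04982962699175
[[ 0.491  -0.0709  0.102 ]
 [ 0.5075 -0.1772  0.102 ]
 [ 0.6427  0.0826  0.102 ]]
[[ 0.6818 -0.027   0.064 ]
 [ 0.697  -0.1855  0.064 ]
 [ 0.6179 -0.1927  0.064 ]
 [ 0.6053 -0.0362  0.064 ]]
[[ 0.6829  0.1647  0.012 ]
 [ 0.7215 -0.2321  0.012 ]
 [ 0.4495 -0.2574  0.012 ]
 [ 0.4119  0.1385  0.012 ]]
```

The casting is yawed by about 5.5°. I'll move above gauge_right first.

servo_tool --rows '[-1,0,0,0,4.9,-1,0,0,0,4.9,-1,0.027,-0.028,0,0,-1,0.027,-0.028,0,0,-1,0.027,-0.028,0,0]'

```text
time: 1.77
position: [0.2381, -0.5105, 0.2223]
tool_rot: [0.999, 0.047, 0.0, -0.0]
ft_force: [0.6, -0.4, 0.8]
grip_width: 0.0872
grip_force: 0.0
```

servo_tool --rows '[-1,0.027,-0.028,0,0,-1,0.027,-0.028,0,0,-1,0.027,-0.028,0,0,-1,0.027,-0.028,0,0,-1,0.027,-0.028,0,0]'

```text
time: 2.18
position: [0.3597, -0.3574, 0.2228]
tool_rot: [0.999, 0.048, 0.0, 0.0]
ft_force: [1.2, -0.5, -1.0]
grip_width: 0.087
grip_force: 0.0
```

servo_tool --rows '[-1,0.027,-0.028,0,0,-1,0.027,-0.028,0,0,-1,0.027,-0.028,0,0,-1,0.027,-0.028,0,0,-1,0.027,-0.028,0,0]'

```text
time: 2.6
position: [0.4806, -0.2049, 0.2228]
tool_rot: [0.999, 0.048, 0.0, 0.0]
ft_force: [0.9, -0.8, -0.4]
grip_width: 0.0868
grip_force: 0.0
```

servo_tool --rows '[-1,0.0,0,0,0,-1,0,0,0,0]'

```text
time: 2.77
position: [0.4806, -0.2047, 0.2226]
tool_rot: [0.999, 0.051, 0.0, 0.0]
ft_force: [-1.1, -0.8, -0.2]
grip_width: 0.0871
grip_force: 0.0
```

servo_tool --rows '[-1,0.028,-0.024,0.02,0,-1,0,0,0.04,0,-1,0,0,0.03,0,-1,0,0,0.02,0,-1,0,0,0,0]'

```text
time: 3.18
position: [0.5015, -0.1797, 0.1088]
tool_rot: [0.999, 0.048, -0.004, -0.002]
ft_force: [-1.1, -0.5, 1.0]
grip_width: 0.0869
grip_force: 0.0
```

```bash
python3 - <<'E'
from h import *
o=robot.get_obs();print(o['position'],o['ft_force'])
a=shot('top');b=shot('scene')
print(proj(a,o['position']),proj(b,o['position']))
A=a['pixels'][190:280,320:440,::-1]; B=b['pixels'][190:310,215:375,::-1]
r=lambda I:cv2.resize(I,(400,300),interpolation=cv2.INTER_CUBIC)
cv2.imwrite('pics/c1.png',np.hstack([r(A),r(B)]))
E
```

```text
[ 0.50154913 -0.17972932  0.1088129 ] [-1.12359074 -0.52901958  0.95316861]
[[386.95540462 257.64253437]] [[261.83117501 235.70939119]]
```

View pics/c1.png

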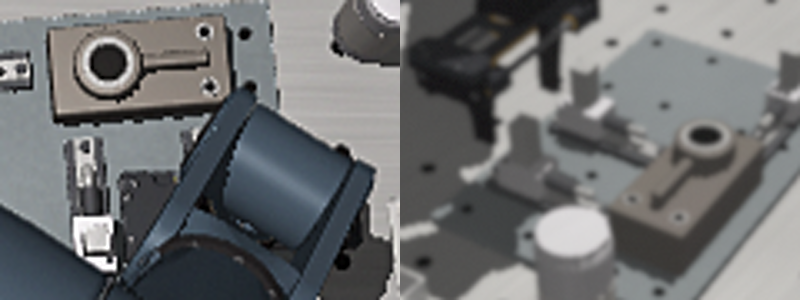

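The fingers straddle the gauge_right post in the right half of the crop (tips near (485,140) and (550,90), post top at (520,125)). I'll descend and grip.

servo_tool --rows '[-1,0.004,-0.001,0.02,0,-1,0,0,0.02,0,-1,0,0,0.006,0,-1,0,0,0,0,0,0,0,0,0]' --newtons 30

```text
time: 3.7
position: [0.5094, -0.1796, 0.0679]
tool_rot: [0.999, 0.048, 0.001, 0.001]
ft_force: [-0.2, 0.3, -0.5]
grip_width: 0.0848
grip_force: 0.0
```

servo_tool --rows '[0.3,0,0,0,0,0.3,0,0,0,0,0.5,0,0,0,0,1,0,0,0,0,1,0,0,0,0]'

```text
time: 4.12
position: [0.509, -0.1788, 0.0671]
tool_rot: [0.999, 0.048, 0.0, 0.0]
ft_force: [-0.0, 0.2, -0.3]
grip_width: 0.055
grip_force: 0.0
```

servo_tool --rows '[1,0,0,0,0,1,0,0,0,0,1,0,0,0,0]'

```text
time: 4.37
position: [0.5088, -0.1786, 0.0667]
tool_rot: [0.999, 0.048, -0.0, -0.0]
ft_force: [0.6, -0.2, 0.7]
grip_width: 0.0351
grip_force: 0.0
```

servo_tool --rows '[1,0,0,0,0,1,0,0,0,0,1,0,0,0,0]'

```text
time: 4.62
position: [0.5086, -0.1773, 0.0666]
tool_rot: [0.999, 0.048, -0.0, -0.001]
ft_force: [1.3, 4.7, 1.2]
grip_width: 0.0219
grip_force: 30.0
```

servo_tool --rows '[1,0,0,0,0,1,0,0,0,0,1,0,0,0,0]'

```text
time: 4.87
position: [0.5086, -0.1773, 0.0666]
tool_rot: [0.999, 0.048, -0.0, -0.001]
ft_force: [1.4, 4.8, 1.1]
grip_width: 0.0216
grip_force: 30.0
```

servo_tool --rows '[1,0.005,0,0,0,1,0.005,0,0,0,1,0.005,0,0,0]'

```text
time: 5.12
position: [0.5194, -0.1762, 0.0665]
tool_rot: [0.999, 0.049, -0.005, -0.002]
ft_force: [-9.5, 0.4, 8.0]
grip_width: 0.0219
grip_force: 30.0
```

servo_tool --rows '[1,0.004,0,0,0,1,0.002,0,0,0,1,0.001,0,0,0,1,0.001,0,0,0,1,0.001,0,0,0]'

```text
time: 5.53
position: [0.5283, -0.1754, 0.0665]
tool_rot: [0.999, 0.049, -0.005, -0.001]
ft_force: [-9.5, 0.0, 6.6]
grip_width: 0.0216
grip_force: 30.0
```

servo_tool --rows '[1,0.001,0,0,0]'

```text
time: 5.62
position: [0.5292, -0.1753, 0.0665]
tool_rot: [0.999, 0.049, -0.005, -0.002]
ft_force: [-8.5, 0.0, 6.8]
grip_width: 0.0217
grip_force: 30.0
```

servo_tool --rows '[1,0.001,0,0,0]'

```text
time: 5.7
position: [0.5302, -0.1752, 0.0665]
tool_rot: [0.999, 0.049, -0.005, -0.002]
ft_force: [-9.3, 0.7, 7.2]
grip_width: 0.0217
grip_force: 30.0
```

servo_tool --rows '[1,0.001,0,0,0]'

```text
time: 5.78
position: [0.5312, -0.1751, 0.0666]
tool_rot: [0.999, 0.049, -0.005, -0.002]
ft_force: [-8.5, -0.8, 7.2]
grip_width: 0.0218
grip_force: 30.0
```

servo_tool --rows '[1,0.001,0,0,0]'

```text
time: 5.87
position: [0.5322, -0.175, 0.0665]
tool_rot: [0.999, 0.049, -0.005, -0.002]
ft_force: [-9.0, 0.6, 5.5]
grip_width: 0.0217
grip_force: 30.0
```

servo_tool --rows '[1,0.001,0,0,0]'

```text
time: 5.95
position: [0.5332, -0.1749, 0.0666]
tool_rot: [0.999, 0.049, -0.005, -0.002]
ft_force: [-8.5, 0.9, 7.3]
grip_width: 0.0216
grip_force: 30.0
```

Baseline friction reads about 9 N. I'll keep creeping forward.

servo_tool --rows '[1,0.001,0,0,0,1,0.001,0,0,0]'

```text
time: 6.12
position: [0.5352, -0.1747, 0.0666]
tool_rot: [0.999, 0.049, -0.005, -0.002]
ft_force: [-8.7, 0.6, 7.4]
grip_width: 0.0218
grip_force: 30.0
```

servo_tool --rows '[1,0.001,0,0,0]'

```text
time: 6.2
position: [0.5362, -0.1746, 0.0665]
tool_rot: [0.999, 0.049, -0.005, -0.002]
ft_force: [-9.2, 0.4, 7.1]
grip_width: 0.0221
grip_force: 30.0
```

servo_tool --rows '[1,0.001,0,0,0]'

```text
time: 6.28
position: [0.5372, -0.1745, 0.0665]
tool_rot: [0.999, 0.049, -0.005, -0.002]
ft_force: [-8.8, 0.3, 7.3]
grip_width: 0.0215
grip_force: 30.0
```

servo_tool --rows '[1,0.001,0,0,0]'

```text
time: 6.37
position: [0.5382, -0.1744, 0.0665]
tool_rot: [0.999, 0.049, -0.005, -0.002]
ft_force: [-9.6, 1.2, 7.8]
grip_width: 0.0215
grip_force: 30.0
```

servo_tool --rows '[1,0.001,0,0,0]'

```text
time: 6.45
position: [0.5391, -0.1743, 0.0665]
tool_rot: [0.999, 0.049, -0.005, -0.002]
ft_force: [-8.6, 0.7, 8.2]
grip_width: 0.0217
grip_force: 30.0
```

servo_tool --rows '[1,0.001,0,0,0]'

```text
time: 6.53
position: [0.5402, -0.1742, 0.0665]
tool_rot: [0.999, 0.049, -0.005, -0.002]
ft_force: [-9.5, 0.9, 7.8]
grip_width: 0.0218
grip_force: 30.0
```

servo_tool --rows '[1,0.001,0,0,0]'

```text
time: 6.62
position: [0.5411, -0.1741, 0.0665]
tool_rot: [0.999, 0.049, -0.005, -0.002]
ft_force: [-9.0, 0.2, 7.6]
grip_width: 0.0218
grip_force: 30.0
```

servo_tool --rows '[1,0.001,0,0,0]'

```text
time: 6.7
position: [0.542, -0.174, 0.0666]
tool_rot: [0.999, 0.049, -0.005, -0.002]
ft_force: [-9.3, 1.2, 8.9]
grip_width: 0.022
grip_force: 30.0
```

servo_tool --rows '[1,0.001,0,0,0]'

```text
time: 6.78
position: [0.5427, -0.1739, 0.0666]
tool_rot: [0.999, 0.049, -0.005, -0.002]
ft_force: [-10.2, -0.4, 8.2]
grip_width: 0.0219
grip_force: 30.0
```

servo_tool --rows '[1,0.001,0,0,0]'

```text
time: 6.87
position: [0.5435, -0.1739, 0.0665]
tool_rot: [0.999, 0.049, -0.006, -0.002]
ft_force: [-11.3, -0.1, 8.5]
grip_width: 0.0217
grip_force: 30.0
```

Contact was at about x=0.5412. I'll push 3 mm more.

servo_tool --rows '[1,0.001,0,0,0]'

```text
time: 6.95
position: [0.5442, -0.1738, 0.0665]
tool_rot: [0.999, 0.049, -0.006, -0.002]
ft_force: [-10.8, -0.4, 9.2]
grip_width: 0.0217
grip_force: 30.0
```

servo_tool --rows '[1,0.001,0,0,0]'

```text
time: 7.03
position: [0.5449, -0.1737, 0.0665]
tool_rot: [0.999, 0.049, -0.006, -0.002]
ft_force: [-12.1, -1.0, 9.9]
grip_width: 0.0217
grip_force: 30.0
```

servo_tool --rows '[1,0.001,0,0,0]'

```text
time: 7.12
position: [0.5457, -0.1737, 0.0665]
tool_rot: [0.999, 0.049, -0.006, -0.002]
ft_force: [-12.5, -0.6, 10.9]
grip_width: 0.0217
grip_force: 30.0
```

servo_tool --rows '[1,0.0,0,0,0]'

```text
time: 7.2
position: [0.5458, -0.1737, 0.0665]
tool_rot: [0.999, 0.049, -0.006, -0.002]
ft_force: [-11.3, -1.0, 9.3]
grip_width: 0.0216
grip_force: 30.0
```

servo_tool --rows '[1,0.001,0,0,0,1,0,0,0,0]'

```text
time: 7.37
position: [0.5465, -0.1736, 0.0665]
tool_rot: [0.999, 0.049, -0.007, -0.002]
ft_force: [-11.9, -1.3, 10.8]
grip_width: 0.0217
grip_force: 30.0
```

servo_tool --rows '[0,0,0,0,0,-0.3,0,0,0,0,-0.6,0,0,0,0,-0.6,0,0,0,0]'

```text
time: 7.7
position: [0.5534, -0.1749, 0.0667]
tool_rot: [0.999, 0.048, 0.001, 0.0]
ft_force: [-0.2, -0.8, -0.3]
grip_width: 0.0409
grip_force: 0.0
```

servo_tool --rows '[-0.6,0,0,-0.02,0,-0.6,0,0,-0.04,0,-0.6,0,0,-0.04,0,-0.6,0,0,0,0,-0.6,0,0,0,0]'

```text
time: 8.12
position: [0.555, -0.1755, 0.1695]
tool_rot: [0.999, 0.049, 0.003, 0.002]
ft_force: [-0.3, 0.1, -0.6]
grip_width: 0.0679
grip_force: 0.0
```

servo_tool --rows '[-0.8,-0.018,-0.037,0,0,-0.8,-0.018,-0.037,0,0,-0.8,-0.018,-0.036,0,0,-0.8,0,0,0,0,-0.8,0,0,0,0]'

```text
time: 8.53
position: [0.4858, -0.0679, 0.1654]
tool_rot: [0.999, 0.05, -0.002, -0.001]
ft_force: [0.5, -0.2, -0.0]
grip_width: 0.0779
grip_force: 0.0
```

```bash
python3 - <<'E'
from h import *
np.set_printoptions(precision=4,suppress=True)
o=robot.get_obs();print(o['position'])
a=shot('top');b=shot('scene')
for q in ['casting','gauge_right']:
  for p in (a,b): print(q,[(np.round(r['at'],4),round(r['score'],2)) for r in robot.place_of(p,q)[:3]])
A=a['pixels'][180:300,320:480,::-1]; B=b['pixels'][190:310,215:375,::-1]
r=lambda I:cv2.resize(I,(400,300),interpolation=cv2.INTER_CUBIC)
cv2.imwrite('pics/c2.png',np.vstack([r(B),r(A)]) if 0 else cv2.resize(B,(800,600),interpolation=cv2.INTER_CUBIC))
E
```

```text
[ 0.4858 -0.0679  0.1654]
casting [(array([ 0.7328,  0.2959, -0.0049]), 0.93), (array([ 0.6439, -0.1079,  0.0135]), 0.76), (array([ 0.6967, -0.4977,  0.0007]), 0.75)]
casting [(array([ 0.2553, -0.2597,  0.0006]), 0.98), (array([0.7309, 0.2895, 0.0019]), 0.95), (array([ 0.7009, -0.4936,  0.0005]), 0.77)]
gauge_right [(array([ 0.5421, -0.1772,  0.0144]), 0.61), (array([ 0.4862, -0.0686,  0.0109]), 0.38)]
gauge_right []
```

View pics/c2.png

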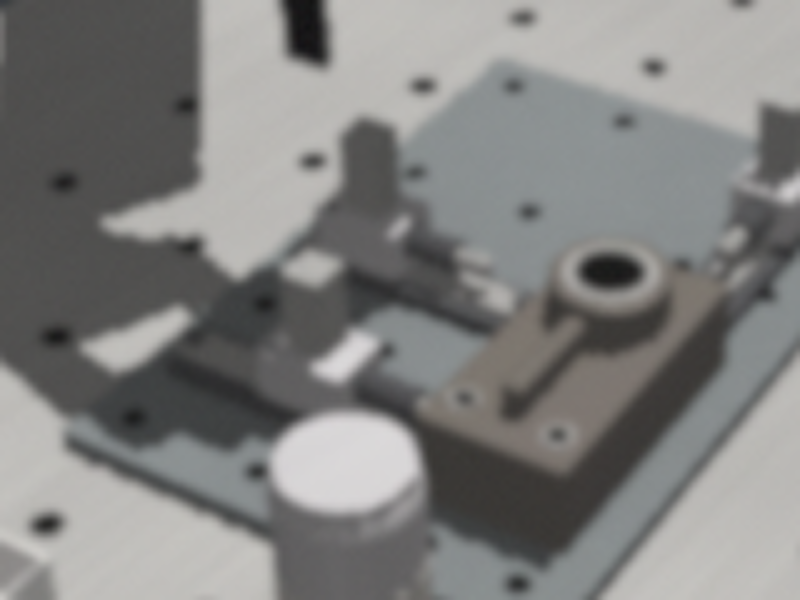

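Gauge_right moved 38 mm, which matches the tool's travel, so nothing jumped on release. The casting is unmoved. Next is gauge_left.

servo_tool --rows '[-0.8,0,0,0.02,0,-0.8,0,0,0.02,0,-0.8,0,0,0,0,-0.8,0,0,0,0]'

```text
time: 9.17
position: [0.4879, -0.0706, 0.1259]
tool_rot: [0.999, 0.048, -0.001, -0.0]
ft_force: [0.6, 0.8, 0.5]
grip_width: 0.0785
grip_force: 0.0
```

servo_tool --rows '[-0.8,0.002,0,0.03,0,-0.6,0,0,0.02,0,-0.5,0,0,0.009,0,0,0,0,0,0,0.3,0,0,0,0]'

```text
time: 9.58
position: [0.4908, -0.0703, 0.0682]
tool_rot: [0.999, 0.048, 0.0, 0.0]
ft_force: [-0.4, 0.5, -0.4]
grip_width: 0.0596
grip_force: 0.0
```

servo_tool --rows '[1,0,0,0,0,1,0,0,0,0,1,0,0,0,0,1,0,0,0,0,1,0,0,0,0]'

```text
time: 10.0
position: [0.4906, -0.0701, 0.0682]
tool_rot: [0.999, 0.048, 0.0, 0.0]
ft_force: [0.8, 1.1, -0.9]
grip_width: 0.0265
grip_force: 0.0
```

servo_tool --rows '[1,0,0,0,0,1,0,0,0,0,1,0,0,0,0,1,0,0,0,0]'

```text
time: 10.33
position: [0.4906, -0.0707, 0.0681]
tool_rot: [0.999, 0.048, 0.0, 0.001]
ft_force: [-2.3, -4.9, 4.4]
grip_width: 0.0221
grip_force: 30.0
```

servo_tool --rows '[1,0.008,0,0,0,1,0.008,0,0,0,1,0.008,0,0,0,1,0.005,0,0,0,1,0.003,0,0,0]'

```text
time: 10.75
position: [0.5199, -0.0679, 0.0681]
tool_rot: [0.999, 0.049, -0.003, 0.0]
ft_force: [-8.7, -8.6, 9.3]
grip_width: 0.0219
grip_force: 30.0
```

servo_tool --rows '[1,0.001,0,0,0,1,0.001,0,0,0]'

```text
time: 10.92
position: [0.5214, -0.0677, 0.0681]
tool_rot: [0.999, 0.049, -0.003, 0.0]
ft_force: [-8.0, -8.8, 9.9]
grip_width: 0.0216
grip_force: 30.0
```

servo_tool --rows '[1,0.001,0,0,0]'

```text
time: 11.0
position: [0.5223, -0.0676, 0.0681]
tool_rot: [0.999, 0.049, -0.003, 0.0]
ft_force: [-9.1, -7.4, 9.5]
grip_width: 0.0215
grip_force: 30.0
```

servo_tool --rows '[1,0.001,0,0,0]'

```text
time: 11.08
position: [0.5232, -0.0675, 0.0681]
tool_rot: [0.999, 0.049, -0.003, 0.0]
ft_force: [-9.4, -8.8, 10.7]
grip_width: 0.0215
grip_force: 30.0
```

servo_tool --rows '[1,0.001,0,0,0]'

```text
time: 11.17
position: [0.5242, -0.0675, 0.0681]
tool_rot: [0.999, 0.049, -0.003, 0.0]
ft_force: [-7.9, -8.1, 10.6]
grip_width: 0.0215
grip_force: 30.0
```

servo_tool --rows '[1,0.001,0,0,0]'

```text
time: 11.25
position: [0.5252, -0.0674, 0.0681]
tool_rot: [0.999, 0.049, -0.003, 0.0]
ft_force: [-8.0, -7.5, 9.8]
grip_width: 0.0216
grip_force: 30.0
```

servo_tool --rows '[1,0.001,0,0,0]'

```text
time: 11.33
position: [0.5261, -0.0673, 0.0681]
tool_rot: [0.999, 0.049, -0.003, 0.0]
ft_force: [-8.5, -7.9, 9.6]
grip_width: 0.0216
grip_force: 30.0
```

servo_tool --rows '[1,0.001,0.001,0,0,1,0.001,0.001,0,0]'

```text
time: 11.5
position: [0.5272, -0.0672, 0.0681]
tool_rot: [0.999, 0.048, -0.004, -0.001]
ft_force: [-8.5, 0.6, 12.6]
grip_width: 0.0215
grip_force: 30.0
```

servo_tool --rows '[1,0.001,0.001,0,0]'

```text
time: 11.58
position: [0.5276, -0.0672, 0.068]
tool_rot: [0.999, 0.048, -0.005, -0.002]
ft_force: [-9.0, 3.3, 14.8]
grip_width: 0.022
grip_force: 30.0
```

servo_tool --rows '[1,0.001,0,0,0]'

```text
time: 11.67
position: [0.5285, -0.0671, 0.068]
tool_rot: [0.999, 0.049, -0.005, -0.002]
ft_force: [-10.3, 0.0, 13.5]
grip_width: 0.0218
grip_force: 30.0
```

servo_tool --rows '[1,0.001,0,0,0]'

```text
time: 11.75
position: [0.5296, -0.067, 0.068]
tool_rot: [0.999, 0.049, -0.005, -0.002]
ft_force: [-7.7, 0.2, 12.0]
grip_width: 0.0215
grip_force: 30.0
```

servo_tool --rows '[1,0.001,0,0,0]'

```text
time: 11.83
position: [0.5306, -0.0669, 0.068]
tool_rot: [0.999, 0.049, -0.005, -0.002]
ft_force: [-9.5, -0.3, 13.0]
grip_width: 0.022
grip_force: 30.0
```

servo_tool --rows '[1,0.001,0,0,0]'

```text
time: 11.92
position: [0.5316, -0.0668, 0.068]
tool_rot: [0.999, 0.049, -0.005, -0.002]
ft_force: [-9.0, 0.1, 13.7]
grip_width: 0.0217
grip_force: 30.0
```

servo_tool --rows '[1,0.001,0,0,0,1,0.001,0,0,0]'

```text
time: 12.08
position: [0.5336, -0.0666, 0.0681]
tool_rot: [0.999, 0.049, -0.005, -0.002]
ft_force: [-9.4, -1.0, 12.1]
grip_width: 0.0216
grip_force: 30.0
```

servo_tool --rows '[1,0.001,0,0,0]'

```text
time: 12.17
position: [0.5344, -0.0665, 0.0681]
tool_rot: [0.999, 0.049, -0.005, -0.002]
ft_force: [-10.4, 0.3, 13.9]
grip_width: 0.0218
grip_force: 30.0
```

servo_tool --rows '[1,0.001,0,0,0]'

```text
time: 12.25
position: [0.5351, -0.0665, 0.068]
tool_rot: [0.999, 0.049, -0.005, -0.002]
ft_force: [-10.1, -0.5, 13.7]
grip_width: 0.0215
grip_force: 30.0
```

servo_tool --rows '[1,0.001,0,0,0]'

```text
time: 12.33
position: [0.5359, -0.0664, 0.068]
tool_rot: [0.999, 0.049, -0.006, -0.002]
ft_force: [-11.9, -0.9, 14.1]
grip_width: 0.0216
grip_force: 30.0
```

servo_tool --rows '[1,0.001,0,0,0]'

```text
time: 12.42
position: [0.5366, -0.0663, 0.068]
tool_rot: [0.999, 0.049, -0.006, -0.002]
ft_force: [-12.0, -1.8, 13.9]
grip_width: 0.022
grip_force: 30.0
```

servo_tool --rows '[1,0.001,0,0,0]'

```text
time: 12.5
position: [0.5373, -0.0662, 0.068]
tool_rot: [0.999, 0.049, -0.006, -0.002]
ft_force: [-11.5, -1.8, 14.4]
grip_width: 0.022
grip_force: 30.0
```

servo_tool --rows '[1,0.001,0,0,0]'

```text
time: 12.58
position: [0.538, -0.0661, 0.068]
tool_rot: [0.999, 0.049, -0.006, -0.002]
ft_force: [-12.5, -1.8, 16.0]
grip_width: 0.0217
grip_force: 30.0
```

servo_tool --rows '[1,0.0005,0,0,0]'

```text
time: 12.67
position: [0.5384, -0.0661, 0.068]
tool_rot: [0.999, 0.049, -0.007, -0.002]
ft_force: [-12.9, -2.3, 16.4]
grip_width: 0.0216
grip_force: 30.0
```

servo_tool --rows '[1,0,0,0,0]'

```text
time: 12.75
position: [0.5384, -0.0661, 0.068]
tool_rot: [0.999, 0.049, -0.006, -0.002]
ft_force: [-11.7, -2.1, 14.3]
grip_width: 0.0217
grip_force: 30.0
```

Both side gauges are set. I'll back off the load, release, and go to the end gauge.

servo_tool --rows '[1,-0.003,0,0,0,1,-0.003,0,0,0,1,0,0,0,0]'

```text
time: 13.0
position: [0.5383, -0.0662, 0.0681]
tool_rot: [0.999, 0.048, -0.0, -0.002]
ft_force: [0.4, 4.6, 5.9]
grip_width: 0.0223
grip_force: 30.0
```

servo_tool --rows '[0,0,0,0,0,-0.3,0,0,0,0,-0.6,0,0,0,0,-0.6,0,0,0,0]'

```text
time: 13.33
position: [0.5387, -0.0682, 0.0674]
tool_rot: [0.999, 0.048, -0.0, -0.0]
ft_force: [-0.7, 0.0, -0.5]
grip_width: 0.0408
grip_force: 0.0
```

servo_tool --rows '[-0.6,0,0,-0.02,0,-0.6,0,0,-0.04,0,-0.6,0,0,-0.04,0,-0.6,0,0,0,0,-0.6,0,0,0,0]'

```text
time: 13.75
position: [0.5407, -0.0689, 0.1701]
tool_rot: [0.999, 0.048, 0.003, 0.001]
ft_force: [-0.7, 0.0, -0.5]
grip_width: 0.0679
grip_force: 0.0
```

servo_tool --rows '[-0.8,0.023,-0.0275,0,0,-0.8,0.023,-0.0275,0,0,-0.8,0.023,-0.0275,0,0,-0.8,0.023,-0.0275,0,0,-0.8,0.023,-0.0275,0,0]'

```text
time: 14.17
position: [0.6394, 0.081, 0.1654]
tool_rot: [0.999, 0.048, -0.002, -0.0]
ft_force: [1.0, -1.2, 1.6]
grip_width: 0.0781
grip_force: 0.0
```

servo_tool --rows '[-0.8,0,0,0,-7,-0.8,0,0,0,-7,-0.8,0,0,0,-7,-0.8,0,0,0,-7,-0.8,0,0,0,-7]'

```text
time: 14.58
position: [0.6386, 0.0799, 0.1651]
tool_rot: [0.937, 0.349, -0.002, -0.001]
ft_force: [-0.5, 0.3, -0.1]
grip_width: 0.0785
grip_force: 0.0
```

servo_tool --rows '[-0.8,0,0,0,-7,-0.8,0,0,0,-7,-0.8,0,0,0,-7,-0.8,0,0,0,-7,-0.8,0,0,0,-7]'

```text
time: 15.0
position: [0.6386, 0.0796, 0.1652]
tool_rot: [0.789, 0.615, -0.002, -0.001]
ft_force: [-0.0, 0.5, 0.2]
grip_width: 0.078
grip_force: 0.0
```

servo_tool --rows '[-0.8,0,0,0,-7,-0.8,0,0,0,-7,-0.8,0,0,0,-6,-0.8,0,0,0,0,-0.8,0,0,0,0]'

```text
time: 15.42
position: [0.639, 0.0796, 0.1659]
tool_rot: [0.673, 0.739, -0.001, -0.001]
ft_force: [0.0, 0.8, 0.1]
grip_width: 0.0781
grip_force: 0.0
```

```bash
python3 - <<'E'
from h import *
np.set_printoptions(precision=4,suppress=True)
o=robot.get_obs();print(o['position'],o['tool_rot'],o['q'])
a=shot('top');b=shot('scene')
for q in ['casting','gauge_left','gauge_right','gauge_end']:
  for p in (a,b): print(q,[(np.round(r['at'],4),round(r['score'],2)) for r in robot.place_of(p,q)[:3]])
B=b['pixels'][190:310,235:395,::-1]
cv2.imwrite('pics/c3.png',cv2.resize(B,(800,600),interpolation=cv2.INTER_CUBIC))
E
```

```text
[0.639  0.0796 0.1659] [ 0.6732  0.7395 -0.001  -0.0013] [-0.0493  0.6178  1.4331  0.0001  1.0939 -0.1431]
casting [(array([ 0.6431, -0.1121,  0.0111]), 0.91), (array([ 0.2577, -0.2573, -0.0069]), 0.65), (array([ 0.6986, -0.4925,  0.0028]), 0.65)]
casting [(array([0.7311, 0.2919, 0.0002]), 0.92), (array([ 0.7029, -0.4959,  0.0023]), 0.74), (array([ 0.2557, -0.2624,  0.0047]), 0.72)]
gauge_left [(array([ 0.5344, -0.0637,  0.0117]), 0.58)]
gauge_left [(array([ 0.5339, -0.0655,  0.0092]), 0.76)]
gauge_right [(array([ 0.5425, -0.175 ,  0.0148]), 0.88)]
gauge_right [(array([ 0.5404, -0.1721,  0.0143]), 0.82)]
gauge_end []
gauge_end [(array([0.6399, 0.0803, 0.0152]), 0.86)]
```

View pics/c3.png

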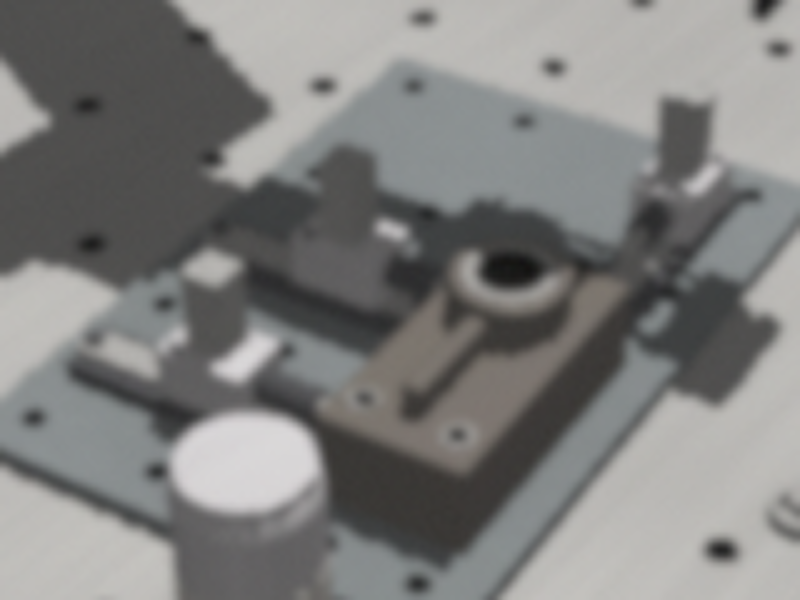

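Both side gauges sit forward against the unmoved casting. The post of the end gauge is at (688,130) in the crop. I'll grip it.

servo_tool --rows '[-0.8,0.002,0.002,0.03,0,-0.8,0,0,0.03,0,-0.6,0,0,0.025,0,-0.5,0,0,0.013,0,0,0,0,0,0]'

```text
time: 16.33
position: [0.6393, 0.0819, 0.0664]
tool_rot: [0.672, 0.74, -0.002, -0.003]
ft_force: [-1.1, -0.7, 0.8]
grip_width: 0.0657
grip_force: 0.0
```

servo_tool --rows '[0.3,0,0,0,0,1,0,0,0,0,1,0,0,0,0,1,0,0,0,0,1,0,0,0,0]'

```text
time: 16.75
position: [0.6426, 0.0818, 0.0711]
tool_rot: [0.672, 0.74, 0.001, 0.001]
ft_force: [-0.8, 0.0, -0.7]
grip_width: 0.033
grip_force: 0.0
```

servo_tool --rows '[1,0,0,0,0,1,0,0,0,0,1,0,0,0,0,1,0,0,0,0,1,0,0,0,0]'

```text
time: 17.17
position: [0.6418, 0.0818, 0.0704]
tool_rot: [0.672, 0.74, -0.0, 0.0]
ft_force: [-2.5, -0.2, 5.5]
grip_width: 0.0217
grip_force: 30.0
```

servo_tool --rows '[1,-0.008,0,0,0,1,-0.007,0,0,0,1,-0.005,0,0,0,1,-0.003,0,0,0,1,-0.001,0,0,0]'

```text
time: 17.58
position: [0.6438, 0.0607, 0.0703]
tool_rot: [0.672, 0.74, 0.002, -0.002]
ft_force: [-1.1, 8.7, 5.4]
grip_width: 0.0219
grip_force: 30.0
```

servo_tool --rows '[1,-0.001,0,0,0]'

```text
time: 17.67
position: [0.6439, 0.0601, 0.0703]
tool_rot: [0.672, 0.74, 0.002, -0.002]
ft_force: [-2.5, 9.4, 4.8]
grip_width: 0.0217
grip_force: 30.0
```

servo_tool --rows '[1,-0.001,0,0,0]'

```text
time: 17.75
position: [0.644, 0.0593, 0.0703]
tool_rot: [0.672, 0.74, 0.002, -0.002]
ft_force: [-2.0, 8.9, 5.5]
grip_width: 0.0218
grip_force: 30.0
```

servo_tool --rows '[1,-0.001,0,0,0]'

```text
time: 17.83
position: [0.644, 0.0584, 0.0703]
tool_rot: [0.672, 0.74, 0.002, -0.002]
ft_force: [-2.1, 9.4, 6.7]
grip_width: 0.0216
grip_force: 30.0
```

servo_tool --rows '[1,-0.001,0,0,0]'

```text
time: 17.92
position: [0.6441, 0.0574, 0.0703]
tool_rot: [0.672, 0.74, 0.002, -0.002]
ft_force: [-1.8, 9.0, 6.3]
grip_width: 0.0216
grip_force: 30.0
```

servo_tool --rows '[1,-0.001,0,0,0]'

```text
time: 18.0
position: [0.6442, 0.0565, 0.0703]
tool_rot: [0.672, 0.74, 0.002, -0.002]
ft_force: [-2.3, 9.9, 5.9]
grip_width: 0.0213
grip_force: 30.0
```

servo_tool --rows '[1,-0.001,0,0,0,1,-0.001,0,0,0,1,-0.001,0,0,0]'

```text
time: 18.25
position: [0.6445, 0.0535, 0.0704]
tool_rot: [0.672, 0.74, 0.002, -0.002]
ft_force: [-0.4, 9.2, 5.5]
grip_width: 0.0219
grip_force: 30.0
```

servo_tool --rows '[1,-0.001,0,0,0,1,-0.001,0,0,0]'

```text
time: 18.42
position: [0.6447, 0.0515, 0.0703]
tool_rot: [0.672, 0.74, 0.002, -0.002]
ft_force: [-1.5, 10.1, 6.3]
grip_width: 0.0213
grip_force: 30.0
```

servo_tool --rows '[1,-0.001,0,0,0]'

```text
time: 18.5
position: [0.6448, 0.0505, 0.0704]
tool_rot: [0.672, 0.74, 0.002, -0.002]
ft_force: [-1.1, 9.1, 5.8]
grip_width: 0.0216
grip_force: 30.0
```

servo_tool --rows '[1,-0.001,0,0,0]'

```text
time: 18.58
position: [0.6449, 0.0495, 0.0704]
tool_rot: [0.672, 0.74, 0.002, -0.002]
ft_force: [-2.3, 9.9, 5.4]
grip_width: 0.0217
grip_force: 30.0
```

servo_tool --rows '[1,-0.001,0,0,0]'

```text
time: 18.67
position: [0.645, 0.0485, 0.0703]
tool_rot: [0.672, 0.74, 0.002, -0.002]
ft_force: [-1.8, 9.7, 6.1]
grip_width: 0.0215
grip_force: 30.0
```

servo_tool --rows '[1,-0.001,0,0,0]'

```text
time: 18.75
position: [0.6451, 0.0475, 0.0704]
tool_rot: [0.672, 0.74, 0.002, -0.002]
ft_force: [-2.4, 9.1, 5.8]
grip_width: 0.0218
grip_force: 30.0
```

servo_tool --rows '[1,-0.001,0,0,0,1,-0.001,0,0,0]'

```text
time: 18.92
position: [0.6453, 0.0455, 0.0704]
tool_rot: [0.672, 0.74, 0.002, -0.002]
ft_force: [-1.7, 8.2, 6.4]
grip_width: 0.0216
grip_force: 30.0
```

servo_tool --rows '[1,-0.001,0,0,0]'

```text
time: 19.0
position: [0.6454, 0.0445, 0.0703]
tool_rot: [0.672, 0.74, 0.002, -0.002]
ft_force: [-2.4, 9.2, 5.8]
grip_width: 0.0218
grip_force: 30.0
```

servo_tool --rows '[1,-0.001,0,0,0]'

```text
time: 19.08
position: [0.6454, 0.0435, 0.0703]
tool_rot: [0.672, 0.74, 0.002, -0.002]
ft_force: [-2.1, 9.2, 7.2]
grip_width: 0.0217
grip_force: 30.0
```

servo_tool --rows '[1,-0.001,0,0,0]'

```text
time: 19.17
position: [0.6456, 0.0425, 0.0703]
tool_rot: [0.672, 0.74, 0.002, -0.002]
ft_force: [-1.9, 9.5, 6.6]
grip_width: 0.022
grip_force: 30.0
```

servo_tool --rows '[1,-0.001,0,0,0]'

```text
time: 19.25
position: [0.6456, 0.0416, 0.0703]
tool_rot: [0.672, 0.74, 0.002, -0.002]
ft_force: [-1.9, 8.4, 6.3]
grip_width: 0.0218
grip_force: 30.0
```

servo_tool --rows '[1,-0.001,0,0,0,1,-0.001,0,0,0]'

```text
time: 19.42
position: [0.6458, 0.0396, 0.0703]
tool_rot: [0.672, 0.74, 0.002, -0.002]
ft_force: [-0.8, 8.7, 6.5]
grip_width: 0.0222
grip_force: 30.0
```

servo_tool --rows '[1,-0.001,0,0,0]'

```text
time: 19.5
position: [0.646, 0.0386, 0.0703]
tool_rot: [0.672, 0.74, 0.002, -0.002]
ft_force: [-1.9, 8.4, 6.1]
grip_width: 0.0216
grip_force: 30.0
```

servo_tool --rows '[1,-0.001,0,0,0]'

```text
time: 19.58
position: [0.646, 0.0376, 0.0703]
tool_rot: [0.672, 0.74, 0.002, -0.002]
ft_force: [-1.6, 9.0, 5.8]
grip_width: 0.0218
grip_force: 30.0
```

servo_tool --rows '[1,-0.001,0,0,0]'

```text
time: 19.67
position: [0.6461, 0.0367, 0.0703]
tool_rot: [0.672, 0.74, 0.002, -0.002]
ft_force: [-2.3, 9.9, 6.4]
grip_width: 0.0221
grip_force: 30.0
```

servo_tool --rows '[1,-0.001,0,0,0]'

```text
time: 19.75
position: [0.6462, 0.0359, 0.0704]
tool_rot: [0.672, 0.74, 0.002, -0.002]
ft_force: [-1.1, 9.9, 6.4]
grip_width: 0.0218
grip_force: 30.0
```

servo_tool --rows '[1,-0.001,0,0,0]'

```text
time: 19.83
position: [0.6463, 0.0351, 0.0703]
tool_rot: [0.672, 0.74, 0.002, -0.002]
ft_force: [-1.9, 10.4, 7.2]
grip_width: 0.0213
grip_force: 30.0
```

servo_tool --rows '[1,-0.001,0,0,0]'

```text
time: 19.92
position: [0.6464, 0.0343, 0.0704]
tool_rot: [0.672, 0.74, 0.002, -0.002]
ft_force: [-1.8, 11.4, 7.5]
grip_width: 0.0214
grip_force: 30.0
```

servo_tool --rows '[1,-0.001,0,0,0]'

```text
time: 20.0
position: [0.6464, 0.0336, 0.0704]
tool_rot: [0.672, 0.74, 0.002, -0.002]
ft_force: [-1.2, 12.2, 7.3]
grip_width: 0.0215
grip_force: 30.0
```

servo_tool --rows '[1,-0.001,0,0,0]'

```text
time: 20.08
position: [0.6465, 0.0328, 0.0703]
tool_rot: [0.672, 0.74, 0.002, -0.003]
ft_force: [-1.9, 12.5, 6.5]
grip_width: 0.0213
grip_force: 30.0
```

servo_tool --rows '[1,-0.001,0,0,0]'

```text
time: 20.17
position: [0.6466, 0.032, 0.0703]
tool_rot: [0.672, 0.74, 0.002, -0.003]
ft_force: [-1.1, 12.9, 7.0]
grip_width: 0.0218
grip_force: 30.0
```

servo_tool --rows '[1,0,0,0,0]'

```text
time: 20.25
position: [0.6466, 0.0319, 0.0703]
tool_rot: [0.672, 0.74, 0.002, -0.003]
ft_force: [-1.6, 12.1, 6.6]
grip_width: 0.0218
grip_force: 30.0
```

servo_tool --rows '[1,0.003,0,0,0,1,0.002,0,0,0,1,0,0,0,0]'

```text
time: 20.5
position: [0.6466, 0.0321, 0.0704]
tool_rot: [0.672, 0.741, -0.0, 0.0]
ft_force: [-2.4, -0.4, 5.9]
grip_width: 0.0219
grip_force: 30.0
```

servo_tool --rows '[0,0,0,0,0,-0.3,0,0,0,0,-0.6,0,0,0,0,-0.6,0,0,0,0]'

```text
time: 20.83
position: [0.6466, 0.0321, 0.0693]
tool_rot: [0.672, 0.74, -0.0, -0.0]
ft_force: [0.5, 0.2, -0.3]
grip_width: 0.0409
grip_force: 0.0
```

servo_tool --rows '[-0.6,0,0,-0.02,0,-0.6,0,0,-0.04,0,-0.6,0,0,-0.04,0,-0.6,0,0,-0.04,0,-0.6,0,0,0,0]'

```text
time: 21.25
position: [0.6522, 0.0316, 0.2189]
tool_rot: [0.672, 0.74, 0.005, 0.007]
ft_force: [1.4, 1.0, 0.9]
grip_width: 0.0678
grip_force: 0.0
```

servo_tool --rows '[-0.6,0.035,0,0,0,-0.6,0.035,0,0,0,-0.6,0.035,0,0,0,-0.6,0.035,0,0,0,-0.6,0,0,0,0]'

```text
time: 21.67
position: [0.6316, 0.1779, 0.2093]
tool_rot: [0.67, 0.742, 0.001, -0.001]
ft_force: [0.9, -0.7, 0.2]
grip_width: 0.0696
grip_force: 0.0
```

```bash
python3 - <<'E'
from h import *
a=shot('top');b=shot('scene')
for q in ['casting','gauge_left','gauge_right','gauge_end']:
  for p in (a,b): print(q,[(np.round(r['at'],4),round(r['score'],2)) for r in robot.place_of(p,q)[:3]])
A=a['pixels'][180:300,260:420,::-1]
cv2.imwrite('pics/c4.png',cv2.resize(A,(800,600),interpolation=cv2.INTER_CUBIC))
E
```

```text
casting [(array([ 0.6422, -0.1097,  0.0079]), 0.75), (array([ 0.7327,  0.2942, -0.0022]), 0.72), (array([ 0.6958, -0.498 ,  0.0019]), 0.7)]
casting [(array([ 0.7016, -0.4936,  0.0021]), 0.97), (array([ 0.2543, -0.2613,  0.0011]), 0.82), (array([0.7332, 0.2915, 0.0015]), 0.78)]
gauge_left [(array([0.6468, 0.0304, 0.0099]), 0.56), (array([ 0.5366, -0.0642,  0.012 ]), 0.52)]
gauge_left [(array([ 0.5326, -0.0653,  0.0126]), 0.58)]
gauge_right [(array([ 0.5433, -0.1755,  0.0171]), 0.75)]
gauge_right [(array([ 0.54  , -0.1705,  0.0127]), 0.61), (array([ 6.503e-01, -1.086e-01, -2.000e-04]), 0.52), (array([ 0.6459, -0.1121,  0.0132]), 0.31)]
gauge_end [(array([0.6433, 0.0287, 0.009 ]), 0.6)]
gauge_end [(array([ 0.5396, -0.1743,  0.0126]), 0.74), (array([0.6424, 0.0339, 0.0148]), 0.67)]
```

View pics/c4.png

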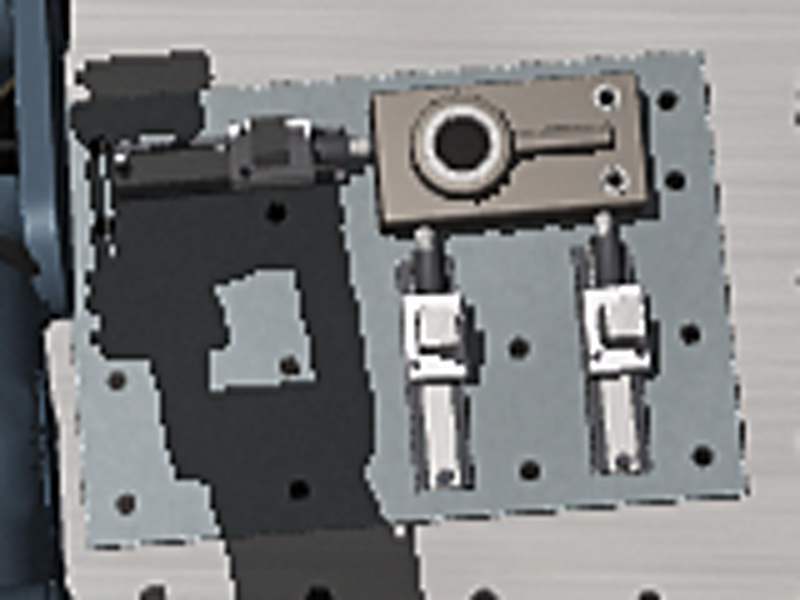

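The casting's corners are at the same pixels as before ((372,93), (638,72), (650,203)). All three noses touch it: the left at (426,233), the right at (604,222) and the end at (365,150). The arm is clear, so I'll hand in.

```bash
python3 -c "
from rig import robot
print(robot.hand_in())"
```

```text
the job is handed in; nothing more can be done
None
```

I slid all three gauges up to the casting, the two long-side ones first and then the end one, and handed the job in at about 22 s. Each nose is pushed in about 5 mm, estimated from arm travel and push force; the casting shows no movement in the last picture, and the arm touched only the three gauge posts.

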